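Build the specimen rest and bed the fossil in its foam cradle

ROBOT

A 6-joint arm with a two-finger parallel gripper is mounted at the origin on the work surface. World frame = base frame: x ahead of the robot, y to its left, z up, the work surface at z = 0. Lengths are in m, angles in rad, forces in N, time in s.
With the tool pointing down it reaches from about 0.3 to 0.875 m from the base axis. Payload 6.4 kg.
Tool frame: the origin (TCP) lies midway between the tips of the shut fingers; the grasp point (between the pads) lies 19 mm behind it; z points along the fingers, y is the line along which they close (so a half turn about z gives the same grasp; the last joint's range is limited). The gripper opens to 85 mm and grips with 20 to 120 N. Pads are 22 mm wide; open, the fingers measure 114 mm over their backs; the gripper's body (76 mm by 85 mm) begins 54 mm behind the grasp point. The pads swing forward as they close: fully open they stand 13 mm farther back than shut.
Start: joints at [1.1, 0.181, 1.607, -0, 1.354, -0.206], TCP at [0.15, 0.555, 0.231] pointing down, gripper open.
Joint ranges: [-2.99, 2.99], [-0.89, 2.07], [0.3, 2.58], [-1.14, 4.28], [0, 2.63], [-3.12, 3.12]. Speed limits (rad/s): [2.57, 2.57, 3.01, 3.14, 3.14, 3.14].

INTERFACE

Orientations are given as a unit quaternion [w, x, y, z].
In Python, from bench import sensors, vision, ctrl gives the robot as it stands.
- The arm moves only by the tool carry_out, never from a script. Its argument "deltas" is text: rows parted by semicolons, each of 7 numbers parted by spaces: the shift along the tool's x, y, z in mm, then the turn, a rotation vector about the tool's x, y, z in rad, then the closure, from 0 (fully open) to 1 (shut). In form: tx ty tz ax ay az claw; .... A call has 1 to 12 rows; each row is the pose to reach, as a shift and turn from the pose commanded when the call began, along the tool's axes at that moment; what a row does not reach only later rows make up. A row lasts 1/8 s, in which the tool goes at most 62.5 mm and 10.7 degrees, less where a joint would pass 70% of its speed; a pose out of reach is approached as far as the arm can. A call with a gripper value outside its range is refused whole. The fingers move at their own pace and stop on an object; the grip force is fixed at half the most. Time passes only in rows, so rows that repeat a pose let the fingers close. It gives the time, the measured TCP pose, the force, the opening and the grip force at its end, in the units of the state.
- sensors.get_obs(): the state, without advancing time (a new reading comes with each control period).
- vision.camera(name): name is "side" or "top" or "wrist"; returns the picture (400x640x3 uint8, blue, green, red); there is no depth.
- vision.camera_model(name): a dict with "K" (3x3 intrinsics, pixels), "extrinsics" (4x4, takes a point from world to camera coordinates); the wrist camera has in their place "hand_eye" (4x4, takes a point from camera to tool coordinates, whose origin is the TCP and whose axes are the flange's). Camera axes: x right, y down, z forward; pixel columns grow to the right and rows downward; lengths in m; the calibration is good to about 2 mm. A picture is of the moment at which its call begins: read the wrist's pose just before it. camera_model takes no time and is no camera call.
- ctrl.hand_in(): hands the job in; it is judged then, once.
The state is a dict: "time_s": time; "q": joint angles; "dq": joint speeds; "joint_efforts": joint torques, N m; "eef_pos": TCP position; "eef_rot": TCP orientation; "wrist_force": force on the tool from outside, world axes, zero at the start; "torque": the same for the moment, N m; "opening": opening from 0.0 (shut) to 1.0 (fully open); "grasp_force": force on a finger pad.
Only numpy, scipy, OpenCV 4.12 (cv2) and the standard library are available. Lean on these libraries where they do the work, as an engineer would, in place of code of your own. Each camera call takes 0.05 s, during which the arm holds its last target. There are 200 camera calls.

TASK

Build a rest for the fossil on the steel plate: first the long wooden board on the plate, then the short wooden board on that, then the foam cradle with its cutout upward, each centred on the one below with their long sides in line. Then set the fossil block, fossil side up, into the cradle's cutout and press it gently fully home. Let go of everything and leave the bottle, the jar and the brush where they are.

Things in the scene. Friction and masses are not known exactly. Their poses are not given: they have to be found in the camera images.
- plate: Flat steel plate fixed to the bench, the bottom of the stack: 90 (x) by 170 (y) by 10 mm thick. Origin at the centre of its underside, on the bench; z up, y along its long side. Its place and yaw differ from start to start.
- long_board: Loose light wooden board, the longer of the two: 66 (x) by 156 (y) by 20 mm thick, about 0.13 kg, lying flat on the bench. Origin at the centre of its underside, z up, y along its long side.
- short_board: Loose light wooden board, the shorter of the two: 62 (x) by 118 (y) by 20 mm thick, about 0.09 kg, lying flat on the bench. Origin at the centre of its underside, z up, y along its long side.
- cradle: Loose block of firm dark grey foam (does not yield), 58 (x) by 96 (y) by 28 mm tall, about 0.09 kg. In the middle of its top is a rectangular cutout, 38 (x) by 58 (y) mm and 14 mm deep, with a bevelled rim and a paler grey floor. Origin at the centre of its underside, z up, y along its long side; the cutout's floor is at z = 14 mm, its mouth at 28 mm.
- fossil: Loose block of pale brown stone, a dark spiral fossil on its top (1 mm proud): 34 (x) by 54 (y) by 36 mm tall, 0.14 kg, standing fossil side up. Fits the cradle's cutout with 2 mm to spare on each side, long side along long side, either way round, entering without force; fully home it stands 22 mm out of the foam. Origin at the centre of its underside, z up, y along its long side.
- bottle: Bystander: white plastic bottle standing on the bench, 60 mm in diameter, 150 mm tall, origin at the centre of its underside. Leave alone.
- jar: Bystander: small amber glass jar with a black lid, 52 mm in diameter, 55 mm tall, origin at the centre of its underside. Leave alone.
- brush: Bystander: brush lying on the bench, 170 mm long, origin at about its middle, x along its length, handle to -x; at most about 25 mm tall. Leave alone.
Not all that is in view belongs to the job. What is shaped like the short_board but purple or red is not meant.

How it is judged:
By the outcome, as a careful person would: the job done as asked, in the order asked, and still so for the second after the job is handed in, with the robot touching nothing.
It also fails if it takes over 115 s, if anything falls off the work surface, if the arm or the gripper's body presses on something with over 40 N, if the wrist force passes 120 N, or if a joint passes its speed limit or range.

## Working session

There is one attempt and no reset: what is moved stays moved. The work goes in short steps, Python scripts to look and compute and a tool call to move; the robot and the scene stay as the last step left them, time stands still between calls to the robot, and variables do not carry over. Pictures are saved under pics/ and viewed, at most 14 in all, crops included, and the job is handed in when it is done.

Besides the shell and the picture viewer there is one more tool, called after "Call:" as name(argument=value, ...) on one line, values as JSON. carry_out: Moves the arm, as the interface text tells. Its arguments: {"type":"object","properties":{"deltas":{"type":"string"}},"required":["deltas"]}

```bash
mkdir -p pics; ls
python3 - <<'E'
from bench import sensors, vision
import cv2,numpy as np
o=sensors.get_obs();print(o)
for n in("top","side"):
    cv2.imwrite(f"pics/{n}0.png",vision.camera(n)); m=vision.camera_model(n);print(n,m)
print(vision.camera_model("wrist"))
E
```

```text
pics
{'time_s': 0.0, 'q': array([ 1.09967652e+00,  1.81526756e-01,  1.60799868e+00, -1.61770790e-05,
        1.35379120e+00, -2.06287560e-01]), 'dq': array([ 0.0025925 ,  0.00011898, -0.00114183, -0.00158341,  0.00089206,
        0.00200722]), 'joint_efforts': array([-1.57850402e-03, -4.44868612e+01, -3.51333046e+01, -4.09917002e-04,
        9.05657391e-03,  1.88316767e-05]), 'eef_pos': array([0.15023316, 0.55446237, 0.23039669]), 'eef_rot': array([-2.78961758e-04,  1.32027715e-01,  9.91245650e-01, -8.15645489e-04]), 'wrist_force': array([-0.01416715,  0.38571565,  0.98881338]), 'torque': array([-0.04298662,  0.0187513 ,  0.01136768]), 'grasp_force': 0.0, 'opening': 0.9988576494570155}
top {'K': array([[482.33882087,   0.        , 326.85945561],
       [  0.        , 482.33882087, 198.54294439],
       [  0.        ,   0.        ,   1.        ]]), 'extrinsics': array([[-0.0109547 , -0.99968942, -0.02238453,  0.11576119],
       [-0.99571157,  0.01296215, -0.09159941,  0.53895147],
       [ 0.09186111,  0.02128509, -0.99554431,  1.35861291],
       [ 0.        ,  0.        ,  0.      
[... 260 characters left out ...]

       [-0.33445179, -0.68643289, -0.64571812,  0.25016724],
       [ 0.29662309,  0.57367636, -0.76348554,  1.09936992],
       [ 0.        ,  0.        ,  0.        ,  1.        ]])}
{'K': array([[308.3797142 ,   0.        , 317.12099545],
       [  0.        , 308.3797142 , 195.69055444],
       [  0.        ,   0.        ,   1.        ]]), 'hand_eye': array([[ 2.77029343e-06, -9.65695531e-01, -2.59676996e-01,
         6.49758638e-02],
       [ 9.99999943e-01,  9.02982698e-05, -3.25136010e-04,
        -1.24671635e-03],
       [ 3.37430775e-04, -2.59676980e-01,  9.65695476e-01,
        -1.42895394e-01],
       [ 0.00000000e+00,  0.00000000e+00,  0.00000000e+00,
         1.00000000e+00]])}
```

View pics/top0.png

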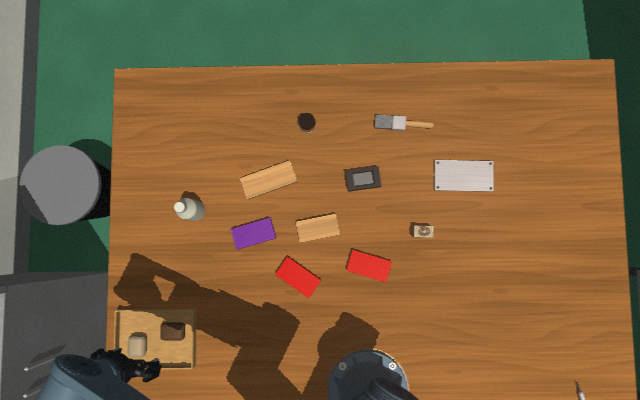

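View pics/side0.png

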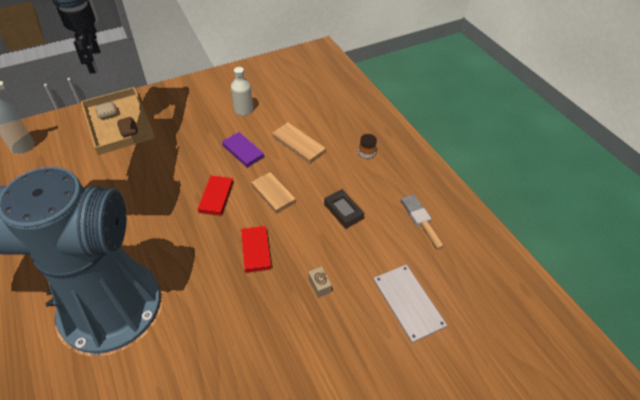

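The top view shows five board-shaped candidates. They are tan long (268,179), tan short (318,228), purple (253,233), red (299,277) and red (369,265). The tan pair fits "wooden": the longer one is the long_board and the shorter the short_board. The other parts are the cradle at (363,178), the plate at (464,176) and the fossil at (423,231). I'll confirm in a crop and measure.

```bash
cat > h.py <<'E'
import numpy as np,cv2
from scipy.spatial.transform import Rotation as R
from bench import sensors,vision
def toolT():
    o=sensors.get_obs();w,x,y,z=o["eef_rot"];T=np.eye(4);T[:3,:3]=R.from_quat([x,y,z,w]).as_matrix();T[:3,3]=o["eef_pos"];return T
def cam(name,T=None):
    m=vision.camera_model(name)
    return m["K"],(np.linalg.inv(m["extrinsics"]) if name!="wrist" else T@m["hand_eye"])
def px2w(name,px,z,T=None):
    K,C=cam(name,T);px=np.atleast_2d(px).astype(float)
    d=(C[:3,:3]@np.linalg.inv(K)@np.c_[px,np.ones(len(px))].T).T
    return C[:3,3]+d*((z-C[2,3])/d[:,2])[:,None]
def rect(P):
    "centre, sizes, yaw of the long side (mod pi) from points in the plane"
    (c,s,a)=cv2.minAreaRect((P[:,:2]*1000).astype(np.float32))
    if s[0]>s[1]: L=a
    else: L=a+90; s=s[::-1]
    return np.array(c)/1000,np.round(s,1),((L+90)%180-90)
def go(xyz,yaw):
    """tool-frame shift (mm) and turn for TCP at xyz, tool pointing down, tool y axis along world yaw(deg, mod 180)"""
    T=toolT();best=None
    for k in(0,180):
        a=np.radians(yaw+k);y=np.array([np.cos(a),np.sin(a),0]);zt=np.array([0,0,-1.]);M=np.c_[np.cross(y,zt),y,zt]
        r=R.from_matrix(T[:3,:3].T@M).as_rotvec()
        if best is None or np.linalg.norm(r)<np.linalg.norm(best):best=r
    print("shift",np.round(T[:3,:3].T@(np.array(xyz)-T[:3,3])*1000,1),"turn",np.round(best,3))
E
python3 - <<'E'
from h import *
im=cv2.imread("pics/top0.png")
cv2.imwrite("pics/c0.png",cv2.resize(im[150:255,225:505],None,fx=2.85,fy=2.85,interpolation=cv2.INTER_CUBIC))
hsv=cv2.cvtColor(im,cv2.COLOR_BGR2HSV)
for n,c,z in(("plate",(464,176),.01),("long",(268,179),.02),("short",(318,228),.02),("cradle",(363,178),.028),("fossil",(423,231),.036)):
    x,y=c;w=im[y-30:y+30,x-45:x+45]
    m=np.full(w.shape[:2],cv2.GC_PR_BGD,np.uint8)
    m[:]=cv2.GC_BGD; rx,ry={"plate":(35,22),"long":(34,24),"short":(28,20),"cradle":(24,18),"fossil":(17,13)}[n]
    m[30-ry:30+ry,45-rx:45+rx]=cv2.GC_PR_FGD; m[27:33,42:48]=cv2.GC_FGD
    cv2.grabCut(w,m,None,np.zeros((1,65)),np.zeros((1,65)),6,cv2.GC_INIT_WITH_MASK)
    q=((m==1)|(m==3)).astype(np.uint8)
    cs=max(cv2.findContours(q,0,2)[0],key=cv2.contourArea).reshape(-1,2)+[x-45,y-30]
    print(n,rect(px2w("top",cs,z)))
E
```

```text
plate (array([ 0.60483478, -0.28582452]), array([173.3,  91.4]), 88.10697937011719)
long (array([0.60134174, 0.28002545]), array([157. ,  69.2]), -70.42534637451172)
short (array([0.46037039, 0.13910861]), array([116.5,  66.4]), -79.36999225616455)
cradle (array([0.5984978 , 0.00804863]), array([102.4,  66.3]), -82.61138725280762)
fossil (array([ 0.4479678 , -0.15556239]), array([67.5, 42.3]), 88.4814224243164)
```

View pics/c0.png

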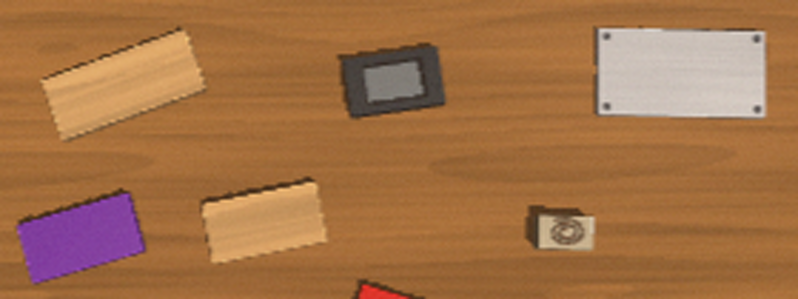

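The crop confirms it: tan long board at crop (123,84), tan short board (264,222) and purple (80,237). The fossil stands upright at (566,231). Measured sizes match the given ones. I'll hover over the long board for a closer look.

```bash
python3 -c "
from h import *
go([.601,.280,.2],19.6)"
```

```text
shift [-506.9 -147.    30.5] turn [-0.002  0.     0.964]
```

Call:
carry_out(deltas="-507 -147 30 0 0 0.964 0;-507 -147 30 0 0 0.964 0;-507 -147 30 0 0 0.964 0;-507 -147 30 0 0 0.964 0;-507 -147 30 0 0 0.964 0;-507 -147 30 0 0 0.964 0;-507 -147 30 0 0 0.964 0;-507 -147 30 0 0 0.964 0;-507 -147 30 0 0 0.964 0;-507 -147 30 0 0 0.964 0;-507 -147 30 0 0 0.964 0;-507 -147 30 0 0 0.964 0")

```text
time_s: 1.6
eef_pos: [0.6003, 0.2814, 0.2014]
eef_rot: [-0.0, 0.576, 0.818, -0.0]
wrist_force: [1.2, 0.4, 0.6]
opening: 0.999
grasp_force: 0.0
```

```bash
python3 -c "
from h import *
T=toolT();np.save('T1.npy',T);cv2.imwrite('pics/w1.png',vision.camera('wrist'))"
```

```text
(no output)
```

View pics/w1.png

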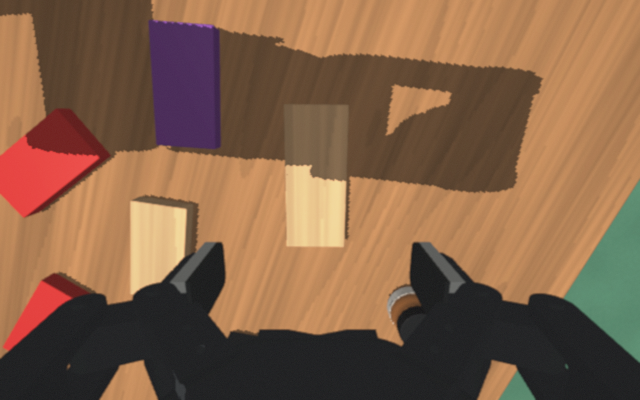

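The wrist view shows the long board, half in shadow, with top corners near (284,104), (348,104), (345,246) and (286,247). The fingertips are at about (215,245) and (420,245).

```bash
python3 -c "
from h import *
T=np.load('T1.npy');P=px2w('wrist',[(284,104),(348,104),(345,246),(286,247)],.02,T)
print(P.round(4));print(rect(P),P.mean(0))
c=P.mean(0);L=rect(P)[2]
go([c[0],c[1],0.0],L+90)"
```

```text
[[0.5441 0.3386 0.02  ]
 [0.6048 0.3603 0.02  ]
 [0.6576 0.2145 0.02  ]
 [0.5947 0.1907 0.02  ]]
(array([0.60006787, 0.27560223]), array([156.3,  67.2]), -70.31680870056152) [0.60030936 0.27601451 0.02      ]
shift [ -5.1  -1.9 201.5] turn [-0. -0.  0.]
```

Call:
carry_out(deltas="-5 -2 60 0 0 0 0;-5 -2 120 0 0 0 0;-5 -2 170 0 0 0 0;-5 -2 195 0 0 0 0;-5 -2 200 0 0 0 0;-5 -2 200 0 0 0 0;-5 -2 200 0 0 0 1;-5 -2 200 0 0 0 1;-5 -2 200 0 0 0 1;-5 -2 200 0 0 0 1;-5 -2 200 0 0 0 1;-5 -2 200 0 0 0 1")

```text
time_s: 3.15
eef_pos: [0.6029, 0.2756, 0.0039]
eef_rot: [0.001, 0.576, 0.817, 0.002]
wrist_force: [-0.8, 1.0, 6.8]
opening: 0.754
grasp_force: 67.7
```

Call:
carry_out(deltas="0 0 -40 0 0 0 1;0 0 -100 0 0 0 1;0 0 -150 0 0 0 1;0 0 -170 0 0 0 1;0 0 -170 0 0 0 1")

```text
time_s: 3.78
eef_pos: [0.6018, 0.2752, 0.1724]
eef_rot: [0.001, 0.576, 0.817, 0.001]
wrist_force: [-0.3, 0.2, -2.3]
opening: 0.75
grasp_force: 67.4
```

```bash
python3 -c "
from h import *
print(sensors.get_obs()['opening']);go([.605,-.27,.17],-1.9)"
```

```text
0.7504571334459621
shift [-514.7 -179.8    2.1] turn [ 0.003 -0.     0.375]
```

Call:
carry_out(deltas="-600 -210 -38 0 0 0.375 1;-600 -210 -38 0 0 0.375 1;-600 -210 -38 0 0 0.375 1;-600 -210 -38 0 0 0.375 1;-600 -210 -38 0 0 0.375 1;-600 -210 -38 0 0 0.375 1;-600 -210 -38 0 0 0.375 1;-600 -210 -38 0 0 0.375 1;-600 -210 -38 0 0 0.375 1;-600 -210 -38 0 0 0.375 1;-600 -210 -38 0 0 0.375 1;-600 -210 -38 0 0 0.375 1")

```text
time_s: 5.28
eef_pos: [0.6032, -0.3605, 0.2058]
eef_rot: [-0.003, 0.719, 0.695, -0.0]
wrist_force: [-0.3, 0.7, -3.0]
opening: 0.752
grasp_force: 67.3
```

```bash
python3 -c "
from h import *
T=toolT();np.save('T2.npy',T);print(T[:3,3]);cv2.imwrite('pics/w2.png',vision.camera('wrist'))"
```

```text
[ 0.60317521 -0.36049952  0.20577212]
```

View pics/w2.png

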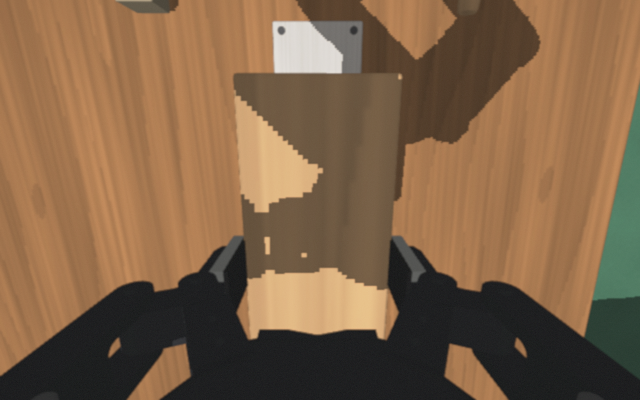

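The plate's far corners are at (272,22) and (361,22). The held board's far top corners are at (234,73) and (401,73).

```bash
python3 -c "
from h import *
T=np.load('T2.npy');P=px2w('wrist',[(272,22),(361,22)],.01,T);print(P.round(4),np.linalg.norm(P[0]-P[1]))
d=P[1]-P[0];a=np.degrees(np.arctan2(d[1],d[0]));print('yaw',a+90)
n=np.array([d[1],-d[0],0])/np.linalg.norm(d);c=P.mean(0)+n*.085;print('plate c',c)
B=px2w('wrist',[(234,73),(401,73)],T[2,3]+.016,T);Bt=(B-T[:3,3])@T[:3,:3];print('board in tool',Bt.round(4),np.linalg.norm(B[0]-B[1]))
"
```

```text
[[ 0.5634 -0.2074  0.01  ]
 [ 0.6514 -0.2106  0.01  ]] 0.0880456081397639
yaw 87.96728853400671
plate c [ 0.60438874 -0.29394375  0.01      ]
board in tool [[ 0.0789 -0.0319 -0.0156]
 [ 0.0789  0.0325 -0.0159]] 0.06442513615573844
```

```bash
python3 -c "
from h import *
go([.604,-.293,.030],-2.0)"
```

```text
shift [ 65.6  -1.3 176.6] turn [-0.003 -0.003  0.002]
```

Call:
carry_out(deltas="40 -1 0 0 0 0 1;66 -1 40 -0.003 -0.003 0.002 1;66 -1 100 -0.003 -0.003 0.002 1;66 -1 150 -0.003 -0.003 0.002 1;66 -1 177 -0.003 -0.003 0.002 1;66 -1 177 -0.003 -0.003 0.002 1;66 -1 177 -0.003 -0.003 0.002 1")

```text
time_s: 6.2
eef_pos: [0.6067, -0.2939, 0.0336]
eef_rot: [0.003, 0.719, 0.695, 0.0]
wrist_force: [-0.1, -0.5, -1.3]
opening: 0.751
grasp_force: 67.3
```

```bash
python3 -c "
from h import *
T=toolT();np.save('T3.npy',T);print(T[:3,3]);cv2.imwrite('pics/w3.png',vision.camera('wrist'))"
```

```text
[ 0.60667347 -0.29391476  0.03363241]
```

View pics/w3.png

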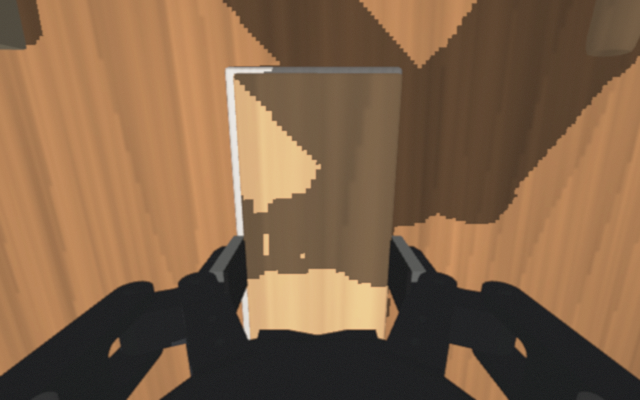

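The plate's far-left corner shows at (226,69) and its far edge at row 68, right end about (401,68). The board's far edge is at row 73.

```bash
python3 -c "
from h import *
T=np.load('T3.npy');P=px2w('wrist',[(226,69),(401,68)],.01,T);print(P.round(4),np.linalg.norm(P[0]-P[1]))
Bt=(px2w('wrist',[(234,73),(401,73)],T[2,3]+.016,T));print(Bt.round(4))
print(toolT()[:3,3])
go([.604,-.293,.013],-2.0)
im=cv2.imread('pics/w3.png')[55:120,215:415];cv2.imwrite('pics/w3c.png',cv2.resize(im,None,fx=4,fy=4,interpolation=2))"
```

```text
[[ 0.5641 -0.2072  0.01  ]
 [ 0.652  -0.2096  0.01  ]] 0.08791336126876102
[[ 0.5776 -0.214   0.0496]
 [ 0.6417 -0.2161  0.0496]]
[ 0.60709965 -0.29455346  0.0344151 ]
shift [ 1.5 -3.3 21.4] turn [0.006 0.005 0.001]
```

View pics/w3c.png

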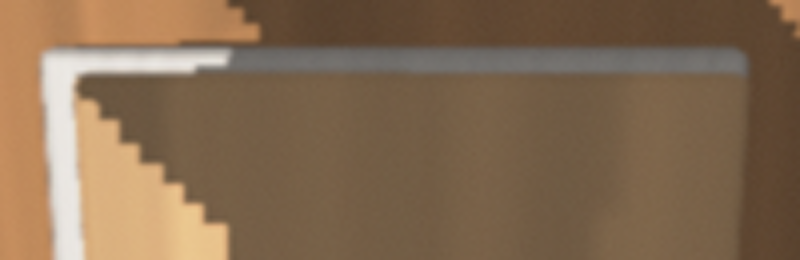

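Call:
carry_out(deltas="0 -2 8 0 0 0 1;0 -2 14 0 0 0 1;0 -2 18 0 0 0 1;0 -2 20 0 0 0 1;0 -2 20 0 0 0 1;0 -2 20 0 0 0 1")

```text
time_s: 7.0
eef_pos: [0.6035, -0.2946, 0.0139]
eef_rot: [0.002, 0.719, 0.695, -0.0]
wrist_force: [-6.4, 2.7, 11.6]
opening: 0.749
grasp_force: 68.9
```

Call:
carry_out(deltas="0 0 0 0 0 0 0;0 0 0 0 0 0 0;0 0 0 0 0 0 0;0 0 0 0 0 0 0;0 0 -40 0 0 0 0;0 0 -100 0 0 0 0;0 0 -160 0 0 0 0;0 0 -200 0 0 0 0;0 0 -200 0 0 0 0;0 0 -200 0 0 0 0")

```text
time_s: 8.25
eef_pos: [0.6028, -0.2937, 0.2114]
eef_rot: [0.002, 0.719, 0.695, -0.0]
wrist_force: [0.2, 0.4, -0.3]
opening: 0.998
grasp_force: 0.0
```

```bash
python3 -c "
from h import *
T=toolT();np.save('T4.npy',T);print(T[:3,3]);cv2.imwrite('pics/w4.png',vision.camera('wrist')) 
go([.460,.135,.21],10.6)"
```

```text
[ 0.60276757 -0.29367689  0.21142375]
shift [ 4.232e+02 -1.573e+02 -3.000e-01] turn [ 0.     0.001 -0.22 ]
```

View pics/w4.png

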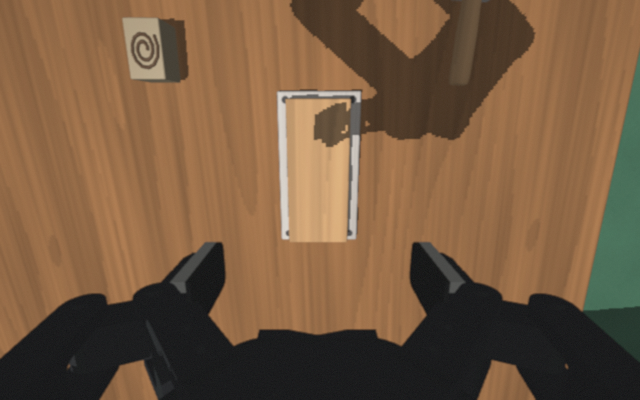

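The long board is on the plate. Plate corners are about (278,91), (362,91), (356,239) and (282,239). Board top corners are about (286,98), (352,98), (347,242) and (290,242). The fossil is visible too, with its top at (122,19)–(166,79).

```bash
python3 -c "
from h import *
T=np.load('T4.npy')
for z,p in((.01,[(278,91),(362,91),(356,239),(282,239)]),(.03,[(286,98),(352,98),(347,242),(290,242)]),(.036,[(122,19),(159,17),(166,78),(127,80)])):
  P=px2w('wrist',p,z,T);print(P.round(4)[:,:2].tolist(),P.mean(0).round(4),rect(P))
im=cv2.imread('pics/w4.png')[80:250,265:375];cv2.imwrite('pics/w4c.png',cv2.resize(im,None,fx=3.5,fy=3.5,interpolation=2))"
```

```text
[[0.5652, -0.2064], [0.654, -0.2094], [0.6474, -0.3782], [0.5585, -0.375]] [ 0.6063 -0.2922  0.01  ] (array([ 0.60625812, -0.2922002 ]), array([169.2,  89. ]), 87.73180389404297)
[[0.575, -0.2146], [0.6412, -0.2169], [0.6347, -0.3728], [0.57, -0.3705]] [ 0.6052 -0.2937  0.03  ] (array([ 0.60538232, -0.29373752]), array([156. ,  66.2]), 88.00569915771484)
[[0.4285, -0.1401], [0.4629, -0.1396], [0.4607, -0.1924], [0.4227, -0.1929]] [ 0.4437 -0.1663  0.036 ] (array([ 0.44277753, -0.1662599 ]), array([54.9, 38. ]), 87.65690612792969)
```

View pics/w4c.png

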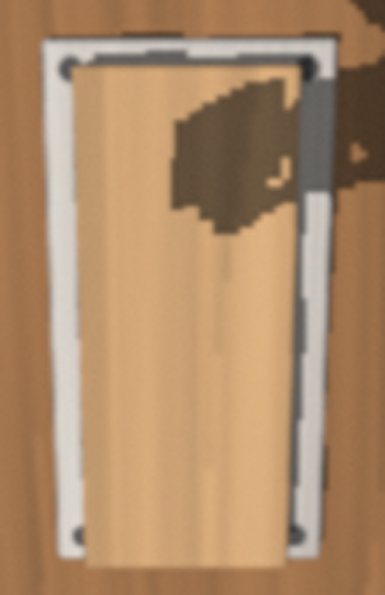

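Call:
carry_out(deltas="423 -157 0 0 0 -0.22 0;423 -157 0 0 0 -0.22 0;423 -157 0 0 0 -0.22 0;423 -157 0 0 0 -0.22 0;423 -157 0 0 0 -0.22 0;423 -157 0 0 0 -0.22 0;423 -157 0 0 0 -0.22 0;423 -157 0 0 0 -0.22 0;423 -157 0 0 0 -0.22 0;423 -157 0 0 0 -0.22 0")

```text
time_s: 9.55
eef_pos: [0.4614, 0.133, 0.21]
eef_rot: [0.002, 0.639, 0.769, -0.001]
wrist_force: [0.5, -0.3, -0.3]
opening: 0.999
grasp_force: 0.0
```

```bash
python3 -c "
from h import *
T=toolT();np.save('T5.npy',T);print(T[:3,3]);cv2.imwrite('pics/w5.png',vision.camera('wrist'))"
```

```text
[0.4614143  0.13297204 0.20996719]
```

View pics/w5.png

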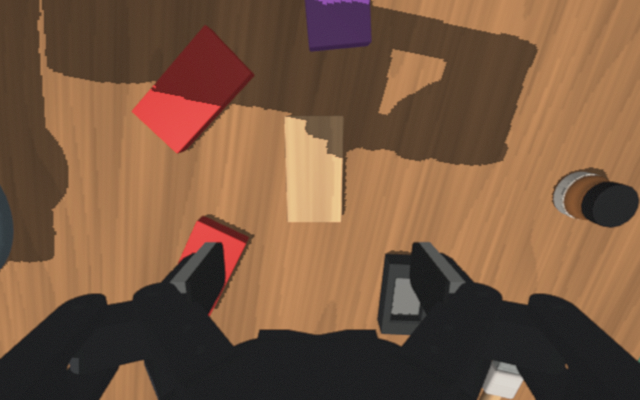

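The short board (tan) is centred in view, with top corners at about (285,117), (344,117), (341,222) and (289,222). Neighbours are purple above, red to the left and the cradle at the lower right. The long board sits centred within about 1.5 mm of the plate.

```bash
python3 -c "
from h import *
T=np.load('T5.npy')
P=px2w('wrist',[(285,117),(344,117),(341,222),(289,222)],.02,T);print(P.round(4)[:,:2].tolist(),P.mean(0).round(4),rect(P))
c=P.mean(0);go([c[0],c[1],.004],rect(P)[2]+90)"
```

```text
[[0.4179, 0.185], [0.4785, 0.1963], [0.499, 0.0816], [0.4405, 0.0708]] [0.459  0.1334 0.02  ] (array([0.45882126, 0.13335991]), array([116.5,  61.7]), -79.47354221343994)
shift [  1.9  -2.7 206.1] turn [ 0.002  0.004 -0.001]
```

Call:
carry_out(deltas="2 -3 60 0 0 0 0;2 -3 120 0 0 0 0;2 -3 170 0 0 0 0;2 -3 198 0 0 0 0;2 -3 206 0 0 0 0;2 -3 206 0 0 0 0;2 -3 206 0 0 0 1;2 -3 206 0 0 0 1;2 -3 206 0 0 0 1;2 -3 206 0 0 0 1;2 -3 206 0 0 0 1;2 -3 206 0 0 0 1")

```text
time_s: 11.1
eef_pos: [0.4598, 0.1349, 0.0065]
eef_rot: [0.003, 0.639, 0.769, 0.001]
wrist_force: [-0.8, -1.9, 6.8]
opening: 0.702
grasp_force: 64.8
```

Call:
carry_out(deltas="0 0 -50 0 0 0 1;0 0 -110 0 0 0 1;0 0 -130 0 0 0 1;0 0 -130 0 0 0 1")

```text
time_s: 11.6
eef_pos: [0.4598, 0.1356, 0.1373]
eef_rot: [0.004, 0.639, 0.769, 0.002]
wrist_force: [0.8, -0.1, -1.3]
opening: 0.706
grasp_force: 66.0
```

```bash
python3 -c "
from h import *
go([.6055,-.2935,.10],-2.1)"
```

```text
shift [-448.4   63.8   39.8] turn [0.009 0.004 0.222]
```

Call:
carry_out(deltas="-447 64 20 0 0 0.222 1;-447 64 20 0 0 0.222 1;-447 64 20 0 0 0.222 1;-447 64 20 0 0 0.222 1;-447 64 20 0 0 0.222 1;-447 64 20 0 0 0.222 1;-447 64 20 0 0 0.222 1;-447 64 20 0 0 0.222 1;-447 64 20 0 0 0.222 1;-447 64 40 0 0 0.222 1;-447 64 40 0 0 0.222 1;-447 64 40 0 0 0.222 1")

```text
time_s: 13.1
eef_pos: [0.603, -0.291, 0.0959]
eef_rot: [0.002, 0.72, 0.694, -0.0]
wrist_force: [0.1, 0.8, -0.9]
opening: 0.704
grasp_force: 66.0
```

```bash
python3 -c "
from h import *
go([.6055,-.292,.0365],-2.1)"
```

```text
shift [-0.8  2.4 59.4] turn [0.002 0.002 0.001]
```

Call:
carry_out(deltas="-1 2 25 0 0 0 1;-1 2 45 0 0 0 1;-1 2 53 0 0 0 1;-1 2 57 0 0 0 1;-1 2 59 0 0 0 1;-1 2 59 0 0 0 1")

```text
time_s: 13.85
eef_pos: [0.6057, -0.2939, 0.0379]
eef_rot: [0.003, 0.72, 0.694, 0.0]
wrist_force: [0.3, 0.4, -0.7]
opening: 0.703
grasp_force: 66.0
```

Call:
carry_out(deltas="1 0 2 0 0 0 1;1 0 2 0 0 0 1;1 0 2 0 0 0 1")

```text
time_s: 14.22
eef_pos: [0.6059, -0.2933, 0.0366]
eef_rot: [0.003, 0.72, 0.694, -0.0]
wrist_force: [-3.0, -0.4, 6.3]
opening: 0.706
grasp_force: 66.7
```

Contact. Release, rise and look.

Call:
carry_out(deltas="0 0 0 0 0 0 0;0 0 0 0 0 0 0;0 0 0 0 0 0 0;0 0 0 0 0 0 0;0 0 -40 0 0 0 0;0 0 -100 0 0 0 0;0 0 -150 0 0 0 0;0 0 -180 0 0 0 0;0 0 -180 0 0 0 0;0 0 -180 0 0 0 0")

```text
time_s: 15.48
eef_pos: [0.6043, -0.2916, 0.2138]
eef_rot: [0.001, 0.72, 0.694, -0.0]
wrist_force: [-0.5, -1.2, -0.1]
opening: 1.002
grasp_force: 0.0
```

```bash
python3 -c "
from h import *
T=toolT();np.save('T6.npy',T);print(T[:3,3]);im=vision.camera('wrist');cv2.imwrite('pics/w6.png',im)
cv2.imwrite('pics/w6c.png',cv2.resize(im[70:255,255:385],None,fx=3.2,fy=3.2,interpolation=2))
go([.599,.004,.21],7.4)"
```

```text
[ 0.60427543 -0.29160466  0.21381387]
shift [295.  -15.9   2.7] turn [ 0.     0.001 -0.166]
```

View pics/w6c.png

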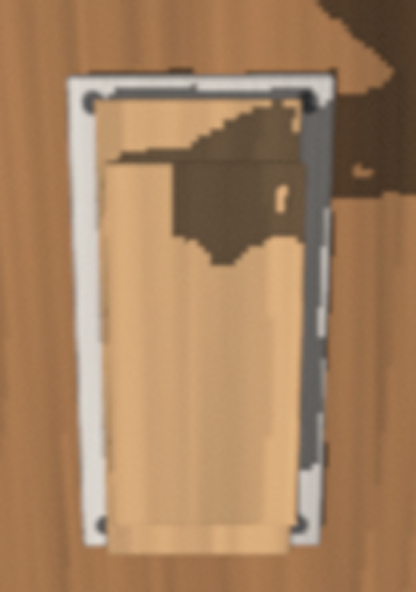

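The short board lies on the long one. In the crop its corners are about (105,162), (306,161), (300,524) and (106,524). The long board's are about (95,100), (302,98), (290,553) and (110,553).

```bash
python3 -c "
from h import *
T=np.load('T6.npy')
for z,p in((.05,[(105,162),(306,161),(300,524),(106,524)]),(.03,[(95,100),(302,98),(290,553),(110,553)])):
  P=px2w('wrist',np.array(p)/3.2+[255,70],z,T);print(P.mean(0).round(4),rect(P))"
```

```text
[ 0.6065 -0.2937  0.05  ] (array([ 0.60621753, -0.29357236]), array([117.5,  64.6]), 87.82963562011719)
[ 0.605  -0.2939  0.03  ] (array([ 0.60467944, -0.29372498]), array([155.6,  65.5]), 87.8642349243164)
```

Call:
carry_out(deltas="295 -16 0 0 0 -0.166 0;295 -16 0 0 0 -0.166 0;295 -16 0 0 0 -0.166 0;295 -16 0 0 0 -0.166 0;295 -16 0 0 0 -0.166 0;295 -16 0 0 0 -0.166 0;295 -16 0 0 0 -0.166 0;295 -16 0 0 0 -0.166 0")

```text
time_s: 16.52
eef_pos: [0.5997, 0.002, 0.2136]
eef_rot: [0.002, 0.661, 0.751, -0.001]
wrist_force: [-0.8, 0.0, 0.0]
opening: 0.998
grasp_force: 0.0
```

```bash
python3 -c "
from h import *
T=toolT();np.save('T7.npy',T);im=vision.camera('wrist');cv2.imwrite('pics/w7.png',im)
hsv=cv2.cvtColor(im,cv2.COLOR_BGR2HSV)
m=((hsv[...,1]<60)|(hsv[...,2]<40)).astype(np.uint8);m[262:]=0
m=cv2.morphologyEx(m,2,np.ones((3,3)))
n,l,s,c=cv2.connectedComponentsWithStats(m);print(np.c_[s[1:],c[1:]][s[1:,4]>300].round(0).tolist())
cv2.imwrite('pics/w7c.png',cv2.resize(im[60:270,240:400],None,fx=2.8,fy=2.8,interpolation=2))"
```

```text
[[490.0, 0.0, 59.0, 57.0, 2578.0, 519.0, 28.0], [468.0, 18.0, 28.0, 49.0, 377.0, 476.0, 46.0], [289.0, 129.0, 54.0, 88.0, 4598.0, 316.0, 172.0], [412.0, 217.0, 59.0, 45.0, 1792.0, 443.0, 242.0], [183.0, 243.0, 40.0, 19.0, 527.0, 207.0, 254.0]]
```

View pics/w7c.png

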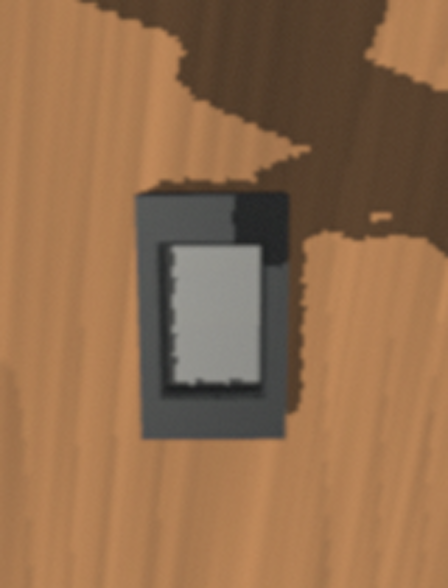

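The cradle has its cutout upward. Top corners in the crop are about (136,194), (289,193), (285,438) and (143,438). The short board sits within about 1 mm of centre.

```bash
python3 -c "
from h import *
T=np.load('T7.npy')
P=px2w('wrist',np.array([(136,194),(289,193),(285,438),(143,438)])/2.8+[240,60],.028,T);print(P.mean(0).round(4),rect(P))
c=P.mean(0);go([c[0],c[1],.006],rect(P)[2]+90)"
```

```text
[0.5991 0.0009 0.028 ] (array([0.59914459, 0.00081178]), array([96.3, 57. ]), -82.38972902297974)
shift [-2.000e-01 -1.000e+00  2.078e+02] turn [ 0.002  0.003 -0.006]
```

Call:
carry_out(deltas="0 -1 60 0 0 0 0;0 -1 120 0 0 0 0;0 -1 170 0 0 0 0;0 -1 198 0 0 0 0;0 -1 208 0 0 0 0;0 -1 208 0 0 0 0;0 -1 208 0 0 0 1;0 -1 208 0 0 0 1;0 -1 208 0 0 0 1;0 -1 208 0 0 0 1;0 -1 208 0 0 0 1;0 -1 208 0 0 0 1")

```text
time_s: 18.08
eef_pos: [0.6011, 0.0022, 0.0085]
eef_rot: [0.004, 0.66, 0.751, 0.001]
wrist_force: [-1.2, -0.9, 6.5]
opening: 0.663
grasp_force: 65.9
```

Call:
carry_out(deltas="0 0 -50 0 0 0 1;0 0 -110 0 0 0 1;0 0 -130 0 0 0 1;0 0 -130 0 0 0 1")

```text
time_s: 18.58
eef_pos: [0.6002, 0.0029, 0.1383]
eef_rot: [0.004, 0.66, 0.751, 0.001]
wrist_force: [0.3, -0.5, -0.7]
opening: 0.664
grasp_force: 65.1
```

```bash
python3 -c "
from h import *
go([.606,-.2935,.12],-2.1)"
```

```text
shift [-294.6  -32.5   19.4] turn [0.007 0.004 0.166]
```

Call:
carry_out(deltas="-293 -32 0 0 0 0.166 1;-293 -32 0 0 0 0.166 1;-293 -32 0 0 0 0.166 1;-293 -32 0 0 0 0.166 1;-293 -32 0 0 0 0.166 1;-293 -32 0 0 0 0.166 1;-293 -32 10 0 0 0.166 1;-293 -32 25 0 0 0.166 1;-293 -32 25 0 0 0.166 1;-293 -32 25 0 0 0.166 1")

```text
time_s: 19.82
eef_pos: [0.6052, -0.2909, 0.112]
eef_rot: [0.002, 0.72, 0.694, -0.0]
wrist_force: [1.1, -1.1, -0.5]
opening: 0.667
grasp_force: 65.0
```

```bash
python3 -c "
from h import *
go([.606,-.292,.0585],-2.1)"
```

```text
shift [-1.   0.7 53.5] turn [0.003 0.003 0.001]
```

Call:
carry_out(deltas="0 1 25 0 0 0 1;0 1 42 0 0 0 1;0 1 49 0 0 0 1;0 1 52 0 0 0 1;0 1 54 0 0 0 1;0 1 55 0 0 0 1;0 1 55 0 0 0 1")

```text
time_s: 20.7
eef_pos: [0.6066, -0.2923, 0.0585]
eef_rot: [0.003, 0.72, 0.694, 0.0]
wrist_force: [-2.4, 1.5, 5.7]
opening: 0.663
grasp_force: 65.6
```

Call:
carry_out(deltas="0 0 0 0 0 0 0;0 0 0 0 0 0 0;0 0 0 0 0 0 0;0 0 0 0 0 0 0;0 0 -40 0 0 0 0;0 0 -100 0 0 0 0;0 0 -150 0 0 0 0;0 0 -160 0 0 0 0;0 0 -160 0 0 0 0;0 0 -160 0 0 0 0")

```text
time_s: 21.95
eef_pos: [0.6047, -0.2908, 0.2147]
eef_rot: [0.0, 0.72, 0.694, -0.0]
wrist_force: [-0.7, -0.0, 0.1]
opening: 0.998
grasp_force: 0.0
```

```bash
python3 -c "
from h import *
T=toolT();np.save('T8.npy',T);print(T[:3,3]);im=vision.camera('wrist');cv2.imwrite('pics/w8.png',im)
go([.443,-.166,.21],-2.3)"
```

```text
[ 0.60473618 -0.29076879  0.214728  ]
shift [ 118.7 -166.2    4.6] turn [-0.     0.001  0.003]
```

Call:
carry_out(deltas="119 -166 4 0 0 0 0;119 -166 4 0 0 0 0;119 -166 4 0 0 0 0;119 -166 4 0 0 0 0;119 -166 4 0 0 0 0;119 -166 4 0 0 0 0")

```text
time_s: 22.75
eef_pos: [0.4449, -0.167, 0.2122]
eef_rot: [0.002, 0.72, 0.694, -0.0]
wrist_force: [-0.3, -0.2, 0.7]
opening: 0.999
grasp_force: 0.0
```

```bash
python3 -c "
from h import *
T=toolT();np.save('T9.npy',T);print(T[:3,3]);im=vision.camera('wrist');cv2.imwrite('pics/w9.png',im)
a=cv2.imread('pics/w8.png')[75:255,260:385];b=im[75:255,260:385]
cv2.imwrite('pics/w89.png',cv2.resize(np.hstack([a,b]),None,fx=3.2,fy=3.2,interpolation=2))"
```

```text
[ 0.44486973 -0.16704175  0.21218797]
```

View pics/w89.png

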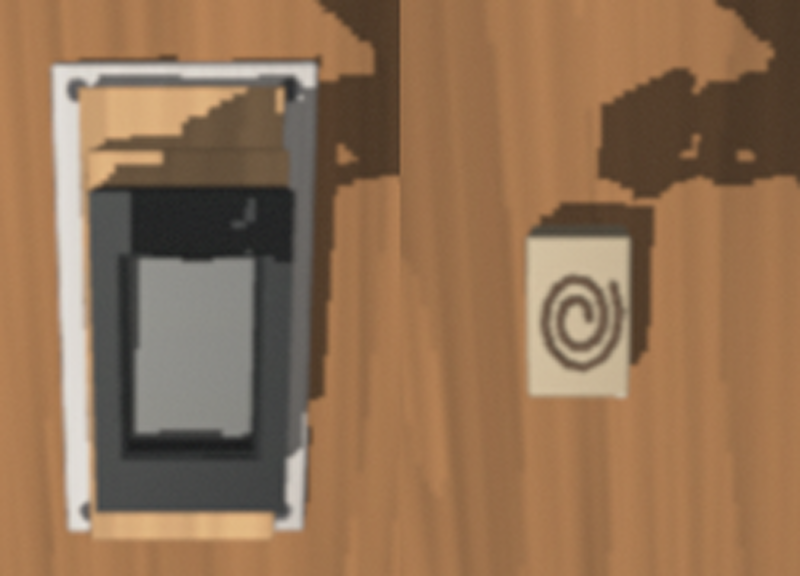

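The left half shows the cradle on the stack, top corners (90,188), (294,189), (287,511) and (97,511). The right half shows the fossil top, corners (528,235), (630,237), (627,397) and (529,395), spiral up.

```bash
python3 -c "
from h import *
for t,z,o,p in((8,.078,0,[(90,188),(294,189),(287,511),(97,511)]),(9,.036,400,[(528,235),(630,237),(627,397),(529,395)])):
  P=px2w('wrist',(np.array(p)-[o,0])/3.2+[260,75],z,np.load(f'T{t}.npy'));c=P.mean(0);r=rect(P);print(c.round(4),r)
go([c[0],c[1],.017],-2.2)"
```

```text
[ 0.6076 -0.2932  0.078 ] (array([ 0.6078385 , -0.29315625]), array([96.4, 57.7]), 87.73985290527344)
[ 0.4444 -0.1659  0.036 ] (array([ 0.44439917, -0.16590483]), array([53.9, 32.9]), 87.39306640625)
shift [  1.8  -1.2 195.2] turn [0.003 0.003 0.001]
```

Call:
carry_out(deltas="2 -1 60 0 0 0 0;2 -1 120 0 0 0 0;2 -1 170 0 0 0 0;2 -1 190 0 0 0 0;2 -1 195 0 0 0 0;2 -1 195 0 0 0 0;2 -1 195 0 0 0 1;2 -1 195 0 0 0 1;2 -1 195 0 0 0 1;2 -1 195 0 0 0 1;2 -1 195 0 0 0 1;2 -1 195 0 0 0 1")

```text
time_s: 24.3
eef_pos: [0.4446, -0.1655, 0.0184]
eef_rot: [0.003, 0.72, 0.694, 0.0]
wrist_force: [-1.1, 0.2, 6.4]
opening: 0.384
grasp_force: 61.2
```

Call:
carry_out(deltas="0 0 0 0 0 0 1;0 0 0 0 0 0 1;0 0 -50 0 0 0 1;0 0 -110 0 0 0 1;0 0 -130 0 0 0 1;0 0 -130 0 0 0 1")

```text
time_s: 25.05
eef_pos: [0.4445, -0.1652, 0.1491]
eef_rot: [0.004, 0.72, 0.694, 0.0]
wrist_force: [-0.7, -1.2, -3.1]
opening: 0.382
grasp_force: 60.8
```

```bash
python3 -c "
from h import *
go([.6076,-.2932,.145],-2.2)"
```

```text
shift [-121.8  167.7    5.8] turn [0.006 0.005 0.001]
```

Call:
carry_out(deltas="-122 168 0 0 0 0 1;-122 168 0 0 0 0 1;-122 168 0 0 0 0 1;-122 168 0 0 0 0 1;-122 168 0 0 0 0 1;-122 168 10 0 0 0 1;-122 168 25 0 0 0 1;-122 168 32 0 0 0 1;-122 168 32 0 0 0 1;-122 168 32 0 0 0 1")

```text
time_s: 26.3
eef_pos: [0.6072, -0.2929, 0.1168]
eef_rot: [0.002, 0.72, 0.694, 0.0]
wrist_force: [0.2, 0.2, -1.6]
opening: 0.379
grasp_force: 60.8
```

```bash
python3 -c "
from h import *
for i in range(2): go([.6076,-.2932,.0824],-2.2);vision.camera('top')"
```

```text
shift [-0.1  0.3 34.4] turn [0.004 0.003 0.001]
shift [-0.   0.1 34.6] turn [0.004 0.004 0.001]
```

Call:
carry_out(deltas="0 0 10 0 0 0 1;0 0 17 0 0 0 1;0 0 21 0 0 0 1;0 0 24 0 0 0 1;0 0 24 0 0 0 1")

```text
time_s: 27.02
eef_pos: [0.607, -0.2929, 0.092]
eef_rot: [0.002, 0.72, 0.694, -0.0]
wrist_force: [0.8, -0.3, -1.7]
opening: 0.382
grasp_force: 60.8
```

Call:
carry_out(deltas="0 0 4 0 0 0 1;0 0 7 0 0 0 1;0 0 9 0 0 0 1;0 0 10 0 0 0 1;0 0 10 0 0 0 1")

```text
time_s: 27.65
eef_pos: [0.6071, -0.2929, 0.0825]
eef_rot: [0.002, 0.72, 0.694, -0.0]
wrist_force: [-0.7, 0.8, 0.8]
opening: 0.385
grasp_force: 61.0
```

Just touching at the expected home height. Press gently 2 mm more, then release and rise.

Call:
carry_out(deltas="0 0 1 0 0 0 1;0 0 2 0 0 0 1;0 0 2 0 0 0 1")

```text
time_s: 28.02
eef_pos: [0.6072, -0.293, 0.0824]
eef_rot: [0.002, 0.72, 0.694, -0.0]
wrist_force: [-6.7, 4.3, 11.7]
opening: 0.384
grasp_force: 62.5
```

Call:
carry_out(deltas="0 0 0 0 0 0 0;0 0 0 0 0 0 0;0 0 0 0 0 0 0;0 0 0 0 0 0 0;0 0 -40 0 0 0 0;0 0 -90 0 0 0 0;0 0 -130 0 0 0 0;0 0 -130 0 0 0 0")

```text
time_s: 29.02
eef_pos: [0.6089, -0.294, 0.2154]
eef_rot: [0.006, 0.72, 0.694, 0.001]
wrist_force: [0.6, 0.3, -0.2]
opening: 0.999
grasp_force: 0.0
```

```bash
python3 -c "
from h import *
a=vision.camera('wrist')[75:255,240:400];b=vision.camera('side')[250:350,350:470]
cv2.imwrite('pics/f.png',np.hstack([cv2.resize(a,(400,450),interpolation=2),cv2.resize(b,(400,450),interpolation=2)]))"
```

```text
(no output)
```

View pics/f.png

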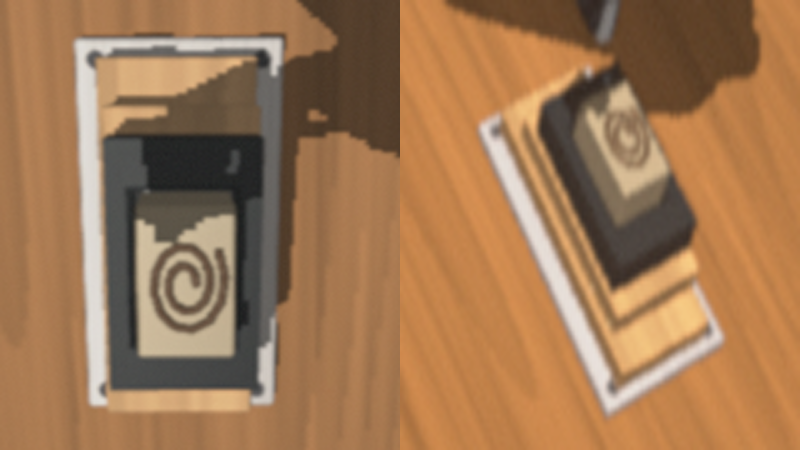

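The final picture shows the stack aligned, with the fossil level in the cutout (left half, about (185,275)) and spiral up. The gripper is clear.

```bash
python3 -c "
from bench import ctrl
print(ctrl.hand_in())"
```

```text
the job is handed in; nothing more can be done
None
```

The rest is built and handed in: plate, long board, short board and cradle, each measured within about 2 mm of centre, with the fossil pressed home spiral up at about 12 N; finished at about 29 s, with bottle, jar and brush left alone.

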